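# Lay out the soldering bench

### The arm

A 7-joint arm with a two-finger parallel gripper is mounted at the origin on the work surface. World frame = base frame: x ahead of the robot, y to its left, z up, the work surface at z = 0. Lengths are in m, angles in rad, forces in N, time in s.
With the tool pointing down it reaches from about 0.4 to 0.85 m from the base axis. Payload 10.4 kg.
Tool frame: the origin (TCP) lies on the centre line of the jaws, within the pads' length; the fingertips stand 11 mm ahead of it and the grasp point (between the pads) lies 8 mm behind it (tip_reach is the distance from the TCP to the fingertips, in m); z points along the fingers, y is the line along which they close (so a half turn about z gives the same grasp; the last joint's range is limited). The gripper opens to 85 mm and grips with 20 to 120 N. Pads are 22 mm wide; open, the fingers measure 114 mm over their backs; the gripper's body (76 mm by 85 mm) begins 54 mm behind the grasp point. The pads swing forward as they close: fully open they stand 13 mm farther back than shut.
Start: joints at [-1.197, 0.332, -0.065, 1.46, 0.022, 1.35, -0.088], TCP at [0.242, 0.576, 0.242] pointing down, gripper open.
Joint ranges: [-2.6, 2.6], [-0.5, 2.12], [-1.47, 1.34], [0.16, 2.42], [-1.27, 4.41], [0.06, 2.06], [-2.6, 2.6]. Speed limits (rad/s): [2.22, 2.22, 2.79, 2.79, 3.14, 3.14, 3.14].

### API

Orientations are given as a unit quaternion [x, y, z, w].
In Python, from workcell import get_obs, camera, hand_in, tip_reach gives the robot as it stands. The module is installed in compiled form; this text tells all that it offers.
- The arm moves only by the tool move_arm, never from a script. Its argument "plan" is a list of rows, each an object with "delta_pos": the shift along the tool's x, y, z in a scale on which 1.0 is 1 m, a list of three; "turn": the turn, a rotation vector about the tool's x, y, z in fractions of the full range, 1 being pi rad, a list of three; "fingers": the closure, from 0 (fully open) to 1 (shut). A call has 1 to 12 rows; each row is the pose to reach, as a shift and turn from the pose commanded when the call began, along the tool's axes at that moment; what a row does not reach only later rows make up. A row lasts 1/8 s, in which the tool goes at most 62.5 mm and 10.7 degrees, less where a joint would pass 70% of its speed; a pose out of reach is approached as far as the arm can. Shift and turn numbers lie between -1 and 1, and a call with a number outside is refused. A call with a gripper value outside its range is refused whole. The fingers move at their own pace and stop on an object; "force" is the grip in N (left out, the last holds). Time passes only in rows, so rows that repeat a pose let the fingers close. It gives the time, the measured TCP pose, the force, the opening and the grip force at its end, in the units of the state.
- get_obs(): the state, without advancing time (a new reading comes with each control period).
- camera(name): name is "scene" or "side" or "wrist"; returns a dict with "color" (400x640x3 uint8, red, green, blue), "range_z" (400x640 float32, m along the optical axis (not along the pixel's ray), 0 where there is no reading), "fx", "fy", "cx", "cy" (pixels), "k1" (the pictures are not rectified: a ray, as slopes to the right and down, at radius r is drawn at 1 + k1 r^2 times it, then the intrinsics apply), "R" (3x3) and "t" (3): a world point X has camera coordinates R X + t; the wrist camera has in their place "tool_from_camera" (4x4, takes a point from camera to tool coordinates, whose origin is the TCP and whose axes are the flange's). Camera axes: x right, y down, z forward; pixel columns grow to the right and rows downward; lengths in m; the calibration is good to about 2 mm. A picture is of the moment at which its call begins: read the wrist's pose just before it.
- hand_in(): hands the job in; it is judged then, once.
The state is a dict: "clock": time; "joint_pos": joint angles; "joint_velocities": joint speeds; "tau": joint torques, N m; "position": TCP position; "ee_rot": TCP orientation; "ft_force": force on the tool from outside, world axes, zero at the start; "torque": the same for the moment, N m; "grip_width": opening from 0.0 (shut) to 1.0 (fully open); "grasp_force": force on a finger pad.
Only numpy, scipy, OpenCV 4.12 (cv2) and the standard library are available. Lean on these libraries where they do the work, as an engineer would, in place of code of your own. Each camera call takes 0.05 s, during which the arm holds its last target. There are 200 camera calls.

### The job

Lay out the soldering bench for the next board: put the parts case on the middle of the square cork pad, squared up with its edges, and stand the spool on the middle of its lid; stand the glass jar on the middle of the round pad, and the slim white bottle midway between the two pads, in line with them. Put the small steel dish to the left of the board holder (as seen from the robot), straight out from the middle of its left end, leaving a gap of about 30 mm. Everything ends upright and let go; leave the wash bottle and the screwdriver where they are.

Things in the scene. Friction and masses are not known exactly. Their poses are not given: they have to be found in the camera images.
- parts_case: Closed parts case, loose: a rectangular box, grey with a flat white lid and a small black catch, 50 mm (its x) by 70 mm (its y), 26 mm tall, 60 to 130 g. Origin: centre of its underside; z up. All five loose things start upright on the table (z = 0) in a row across the front, in any order, 30 mm or more apart; the case's x axis is within 0.5 rad of the robot's.
- solder_spool: Small spool, loose, standing upright on a flange: two black flanges 46 mm in diameter and 5 mm thick, wound metal wire 42 mm in diameter between them, 44 mm tall. 140 to 280 g. Origin: centre of its underside, z up along its axis.
- glass_jar: Round glass jar with a steel screw lid, loose, 52 mm in diameter, 60 mm tall. 110 to 230 g. Origin: centre of its underside, z up.
- flux_bottle: Slim white bottle with a conical nozzle, loose: straight body 30 mm in diameter up to 52 mm high, black collar, nozzle tip at 84 mm. 35 to 70 g. Origin: centre of its underside, z up.
- steel_dish: Small open steel dish (a low round cup), loose: 46 mm across its rim, tapering to 37 mm at the foot, 28 mm tall, wall 3 mm. 55 to 115 g. Origin: centre of its underside, z up; the rim is at z = 28 mm.
- round_pad: Round cork pad, fixed, 82 mm across, 3 mm thick, on a fixed black rubber strip (110 x 310 x 3 mm), so its top is 6 mm above the table. The square pad is on the same strip, 220 mm away centre to centre, to its left or right; between them the strip's surface is 3 mm above the table. Origin: centre of its underside; its y axis runs along the strip, in line with the other pad; z up.
- square_pad: Square cork pad, fixed, 84 by 84 mm, 3 mm thick, lying on the same rubber strip: its top is 6 mm above the table. Origin: centre of its underside; its x and y axes are parallel to its edges, y along the strip; z up.
- board_holder: Circuit-board holder, fixed: dark steel base 70 mm (its x) by 90 mm (its y), two posts and a green board between them, 55 mm tall in all; thumbscrews stand out 2 mm past the ends. Origin: centre of its underside. Its y axis points out of its left end as seen from the robot; that end is at y = +45 mm in its frame. It is turned up to 0.2 rad.
- wash_bottle: Bystander, to be left alone: loose white bottle with a black cap, 64 mm in diameter, 150 mm tall, standing to the left of the strip. Origin: centre of its underside.
- screwdriver: Bystander, to be left alone: loose screwdriver, 160 mm long, lying beyond the strip, roughly along the robot's y. Origin: near its middle, on the underside.
Things that resemble listed ones, but are neither listed nor needed, are in the scene too. Of the things like the solder_spool, leave any that is purple or red; of the rest the larger one is meant.

How it is judged:
At the end, for the whole second after the job is handed in: Case on square pad, jar on round pad, spool on case: centres within 12 mm, case within 0.2 rad of square. Bottle on strip, within 15 mm of the pads' line and under 122 mm from each pad. Dish 83 to 113 mm out along holder y, within 15 mm sideways. All upright (0.1 rad), at rest, released (horizontal distance between parts_case and square_pad below 0.012 m and height (world z) of parts_case between 0.003 and 0.01 m and (angle between the x axis of parts_case and the x axis of square_pad, either way round below 0.2 rad or angle between the x axis of parts_case and the y axis of square_pad, either way round below 0.2 rad) and horizontal distance between solder_spool and parts_case below 0.012 m and z of solder_spool in the frame of parts_case between 0.022 and 0.031 m and horizontal distance between glass_jar and round_pad below 0.012 m and height (world z) of glass_jar between 0.003 and 0.01 m and horizontal distance between flux_bottle and round_pad below 0.122 m and horizontal distance between flux_bottle and square_pad below 0.122 m and x of flux_bottle in the frame of round_pad between -0.015 and 0.015 m and height (world z) of flux_bottle below 0.008 m and x of steel_dish in the frame of board_holder between -0.015 and 0.015 m and y of steel_dish in the frame of board_holder between 0.083 and 0.113 m and height (world z) of steel_dish below 0.005 m and angle between each of parts_case, solder_spool, glass_jar, flux_bottle, steel_dish's own z axis and vertical below 0.1 rad and linear speed of each of parts_case, solder_spool, glass_jar, flux_bottle, steel_dish below 0.02 m/s); the robot touches nothing.
It fails at once if the wash bottle is moved (more than 25 mm) (distance of wash_bottle from where it was at the start of the episode above 0.025 m).
It fails at once if the screwdriver is moved (more than 25 mm) (distance of screwdriver from where it was at the start of the episode above 0.025 m).
It also fails if it takes over 115 s, if anything falls off the work surface, if the arm or the gripper's body presses on something with over 40 N, if the wrist force passes 120 N, or if a joint passes its speed limit or range.

## Working session

There is one attempt and no reset: what is moved stays moved. The work goes in short steps, Python scripts to look and compute and a tool call to move; the robot and the scene stay as the last step left them, time stands still between calls to the robot, and variables do not carry over. Pictures are saved under pics/ and viewed, at most 14 in all, crops included, and the job is handed in when it is done.

Besides the shell and the picture viewer there is one more tool, called after "Call:" as name(argument=value, ...), one argument or row to a line, values as JSON. move_arm: Moves the arm, as the interface text tells. Its arguments: {"type":"object","properties":{"plan":{"type":"array","items":{"type":"object","properties":{"delta_pos":{"type":"array","items":{"type":"number"}},"turn":{"type":"array","items":{"type":"number"}},"fingers":{"type":"number"}}}},"force":{"type":"number"}},"required":["plan"]}

```bash
mkdir -p pics; python3 - <<'E'
from workcell import get_obs, camera
import cv2,numpy as np,pickle
o=get_obs(); print(o)
for n in("scene","side"):
    c=camera(n); pickle.dump(c,open(f"{n}.pkl","wb")); cv2.imwrite(f"pics/{n}0.png",c["color"][...,::-1])
    print(n,{k:v for k,v in c.items() if k not in("color","range_z")})
E
```

```text
{'clock': 0.0, 'joint_pos': array([-1.19662516,  0.33286101, -0.0646848 ,  1.46094052,  0.02159644,
        1.34988328, -0.08851145]), 'joint_velocities': array([-0.00066327,  0.00118065,  0.00077049, -0.00145499,  0.00138253,
        0.00085085,  0.00022543]), 'tau': array([-8.36077270e-04, -6.25402522e+01,  4.86072991e-02, -3.91633737e+01,
        1.61548209e-02,  9.29664209e-03,  1.06090479e-05]), 'position': array([0.24140086, 0.57611473, 0.24152304]), 'ee_rot': array([ 1.97089547e-01,  9.80385242e-01, -6.90507024e-04, -1.05146265e-04]), 'ft_force': array([-0.13240412,  0.27094725, -0.38895054]), 'torque': array([ 0.02481548, -0.06323923, -0.02143835]), 'grasp_force': 0.0, 'grip_width': 1.000690667828339}
scene {'fx': 420.04794999558897, 'fy': 420.04794999558897, 'cx': 315.0708496183592, 'cy': 196.74393584872527, 'k1': 0.028818250110913973, 'R': array([[-0.87944135,  0.47594832, -0.00749025],
       [ 0.40158904,  0.73341099, -0.54848388],
       [-0.25555655, -0.4853674 , -0.83612758]]), 't': array([ 0.4889805 , -0.28458848,  1.15011285])}
side {'fx': 466.23108493911263, 'fy': 466.23108493911263, 'cx': 325.05229231039533, 'cy': 197.21076561035315, 'k1': -0.037416393116888276, 'R': array([[ 0.92946509, -0.36888597,  0.00421843],
       [-0.21766424, -0.55759927, -0.80106513],
       [ 0.29785388,  0.74364387, -0.59856233]]), 't': array([-0.5205648 ,  0.19058245,  1.00043196])}
```

View pics/scene0.png

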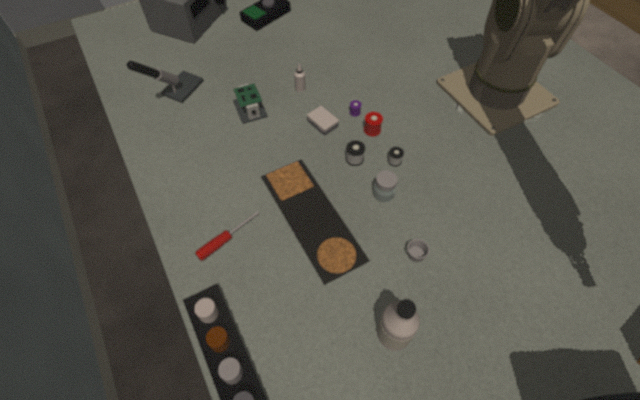

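View pics/side0.png

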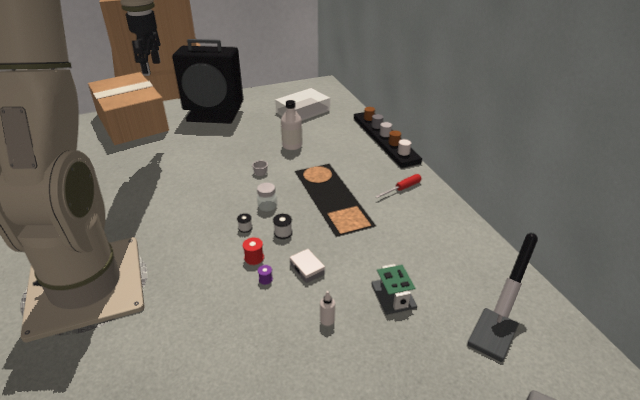

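The spool candidates in the scene view are:
- black/metal, large, at (356,152)
- black/metal, small, at (396,156)
- red at (373,124)
- purple at (355,107)

I choose the larger black one at (356,152). The others in the row:
- dish (417,249)
- jar (386,185)
- case (322,119)
- flux bottle (300,78)

The white and brown jars in the rack at (205,310) to (230,370) are decoys. The holder is at (250,103), the round pad at (336,255) and the square pad at (289,180).

```bash
cat > h.py <<'E'
import cv2,numpy as np
def slopes(c,px):
    K=np.array([[c["fx"],0,c["cx"]],[0,c["fy"],c["cy"]],[0,0,1]])
    return cv2.undistortPoints(np.float64(px).reshape(-1,1,2),K,np.array([c["k1"],0,0,0.]))[:,0]
def pose(c,o=None):
    """world_from_cam R,t"""
    if "R" in c: return c["R"].T,-c["R"].T@c["t"]
    from scipy.spatial.transform import Rotation as Ro
    T=c["tool_from_camera"];R=Ro.from_quat(o["ee_rot"]).as_matrix()
    return R@T[:3,:3],R@T[:3,3]+o["position"]
def grid():
    v,u=np.mgrid[:400,:640]; return np.c_[u.ravel(),v.ravel()]
def cloud(c,o=None):
    R,t=pose(c,o); s=slopes(c,grid()); d=c["range_z"].ravel()
    P=(np.c_[s,np.ones(len(s))]*d[:,None])@R.T+t; P[d<=0]=np.nan
    return P.reshape(400,640,3)
def plane(c,px,z,o=None):
    R,t=pose(c,o); s=slopes(c,px); D=np.c_[s,np.ones(len(s))]@R.T
    return t+D*((z-t[2])/D[:,2])[:,None]
E
python3 - <<'E'
import pickle
from h import *
seeds=dict(dish=((417,249),(260,169),.028,23),jar=((386,180),(265,188),.06,26),spool=((356,147),(282,219),.044,23),case=((322,117),(306,262),.026,45),flux=((300,78),(328,310),.05,18))
for n,i in(("scene",0),("side",1)):
    c=pickle.load(open(n+".pkl","rb")); P=cloud(c)
    hsv=cv2.cvtColor(c["color"],cv2.COLOR_RGB2HSV)
    ok=np.abs(P[:,:,2])<.004; print(n,"table z",np.nanmedian(P[150:300,200:400,2]))
    for k,v in seeds.items():
        z=v[2];g=plane(c,grid(),z).reshape(400,640,3); s=plane(c,[v[i]],z)[0]
        near=np.hypot(*(g-s)[...,:2].transpose(2,0,1))<v[3]*1.6e-3
        m=near&(np.abs(P[...,2]-z)<.005)
        q=g[m][:,:2]
        if len(q)<5: print(k,s,"few",np.nanmax(P[near][:,2]));continue
        if k=="case": print(k,cv2.minAreaRect(np.float32(q*1000)),q.mean(0))
        else: print(k,len(q),q.mean(0),cv2.minEnclosingCircle(np.float32(q*1000)))
    # pads: orange
    m=cv2.inRange(hsv,(5,90,60),(20,255,255))
    for ct in cv2.findContours(m,0,2)[0]:
        if cv2.contourArea(ct)>250:
            q=plane(c,ct[:,0],.006)[:,:2]*1000; print("pad",cv2.minAreaRect(np.float32(q)),cv2.minEnclosingCircle(np.float32(q)))
    # holder, by height
    s=plane(c,[((250,103),(395,285))[i]],.03)[0]
    m=(np.hypot(P[...,0]-s[0],P[...,1]-s[1])<.075)&(P[...,2]>.005)
    print("holder",s,cv2.minAreaRect(np.float32(P[m][:,:2]*1000)),np.nanmax(P[m][:,2]))
    for nm,px in(("small",((396,152),(244,220))),("red",((373,118),(253,246))),("purple",((355,103),(265,270))),("wash",((404,310),(290,105)))):
        print(nm,plane(c,[px[i]],.15 if nm=="wash" else .035)[0])
s=pickle.load(open("scene.pkl","rb"))["color"][...,::-1];d=pickle.load(open("side.pkl","rb"))["color"][...,::-1]
a=cv2.resize(s[60:220,220:420],(800,560)[0:2],interpolation=2)[:, :]
b=d[170:340,220:430]
cv2.imwrite("pics/crop.png",np.hstack([cv2.resize(s[60:220,220:420],(400,320)),cv2.resize(b,(395,320))]))
E
```

```text
scene table z 0.0004321125907286172
dish 120 [0.47204732 0.29294192] ((474.1227722167969, 292.7307434082031), 23.069406509399414)
jar 298 [0.44877503 0.13302244] ((448.8828125, 133.5849151611328), 24.474205017089844)
spool 243 [0.45400404 0.01379906] ((454.3581237792969, 13.492464065551758), 23.991174697875977)
case ((466.3812561035156, -123.23655700683594), (51.94721221923828, 73.01495361328125), 11.639447212219238) [ 0.46651207 -0.12328563]
flux 44 [ 0.45754441 -0.26460857] ((457.1629333496094, -269.1239013671875), 15.697484016418457)
pad ((905.9299926757812, 257.54229736328125), (47.065460205078125, 37.26039123535156), 68.4272689819336) ((905.3991088867188, 258.56573486328125), 24.929012298583984)
pad ((623.04541015625, 216.47853088378906), (82.61869812011719, 84.19620513916016), 61.369956970214844) ((622.9667358398438, 216.0536346435547), 43.1770133972168)
pad ((623.2637329101562, -1.6760978698730469), (88.8412857055664, 87.87577819824219), 0.24370957911014557) ((623.4231567382812, -2.820648193359375), 58.6158332824707)
pad ((-548.7903442382812, -91.9718246459961), (177.428176879
[... 1121 characters left out ...]
-7.0340375900268555), 58.5846061706543)
pad ((619.2374877929688, 212.0182647705078), (82.27584075927734, 80.86707305908203), 68.72026824951172) ((620.6703491210938, 211.6350860595703), 43.966339111328125)
pad ((270.7528991699219, 1578.159423828125), (1960.0977783203125, 529.3890991210938), 88.07150268554688) ((61.718505859375, 1585.1978759765625), 981.62158203125)
holder [ 0.61042676 -0.26654165  0.03      ] ((607.2682495117188, -268.4847717285156), (91.78441619873047, 70.86237335205078), 84.14322662353516) 0.05722820247224103
small [0.36851805 0.04886374 0.035     ]
red [ 0.36538924 -0.04881645  0.035     ]
purple [ 0.37013555 -0.13120095  0.035     ]
wash [0.59898239 0.37974813 0.15      ]
```

View pics/crop.png

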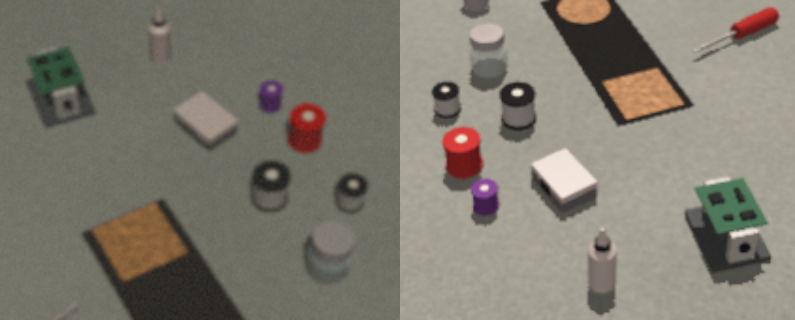

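The crop confirms the choices: the large black spool is at crop (270,185), with the small one at (350,190) and the red and purple ones left alone. Next I'll hover with the wrist camera to refine the positions.

```bash
cat > go.py <<'E'
import sys,numpy as np
from scipy.spatial.transform import Rotation as Ro
def go(x,y,z,psi=None):
    """target TCP (mm), jaw angle psi (deg, world)"""
    from workcell import get_obs
    o=get_obs();R=Ro.from_quat(o["ee_rot"]).as_matrix();p=o["position"]
    d=R.T@(np.array([x,y,z])/1000-p); cur=np.degrees(np.arctan2(R[1,1],R[0,1]))
    s="";
    T=R
    if psi is not None:
        a=np.radians(psi); yv=np.array([np.cos(a),np.sin(a),0]); zv=np.array([0,0,-1.]); T=np.c_[np.cross(yv,zv),yv,zv]
    rv=Ro.from_matrix(R.T@T).as_rotvec()
    print("t%.2f pos"%o["clock"],(p*1000).round(1),"jaw %.1f"%cur,"tilt %.4f"%np.arccos(-R[2,2]),"-> d",d.round(4),"turn",rv.round(3),"w",round(float(o["grip_width"]),3),"gf",round(float(o["grasp_force"]),1),"F",o["ft_force"].round(1),"j",o["joint_pos"].round(2)[[3,6]])
if __name__=="__main__": go(*map(float,sys.argv[1:]))
E
python3 go.py 500 80 400 0; python3 -c "
import workcell;print(workcell.tip_reach)"
```

```text
t0.10 pos [241.4 576.1 241.6] jaw 67.3 tilt 0.0013 -> d [-0.4302 -0.3579 -0.1579] turn [-1.000e-03  1.000e-03  1.174e+00] w 1.0 gf 0.0 F [0.3 0.1 0.6] j [ 1.46 -0.09]
0.011
```

Units first: turns go in shares of pi rad. So 1.174 rad is 0.3737.

Call:
move_arm(
  plan=[
    {"delta_pos":[-0.05,-0.03,-0.1],"turn":[0,0,0.0637],"fingers":0},
    {"delta_pos":[-0.43,-0.358,-0.158],"turn":[0,0,0.3737],"fingers":0},
    {"delta_pos":[-0.43,-0.358,-0.158],"turn":[0,0,0.3737],"fingers":0},
    {"delta_pos":[-0.43,-0.358,-0.158],"turn":[0,0,0.3737],"fingers":0},
    {"delta_pos":[-0.43,-0.358,-0.158],"turn":[0,0,0.3737],"fingers":0},
    {"delta_pos":[-0.43,-0.358,-0.158],"turn":[0,0,0.3737],"fingers":0},
    {"delta_pos":[-0.43,-0.358,-0.158],"turn":[0,0,0.3737],"fingers":0},
    {"delta_pos":[-0.43,-0.358,-0.158],"turn":[0,0,0.3737],"fingers":0},
    {"delta_pos":[-0.43,-0.358,-0.158],"turn":[0,0,0.3737],"fingers":0},
    {"delta_pos":[-0.43,-0.358,-0.158],"turn":[0,0,0.3737],"fingers":0},
    {"delta_pos":[-0.43,-0.358,-0.158],"turn":[0,0,0.3737],"fingers":0},
    {"delta_pos":[-0.43,-0.358,-0.158],"turn":[0,0,0.3737],"fingers":0},
  ],
)

```text
clock: 1.6
position: [0.4994, 0.0809, 0.3998]
ee_rot: [0.707, 0.707, -0.0, -0.0]
ft_force: [0.1, -0.0, -0.8]
grip_width: 0.998
grasp_force: 0.0
```

```bash
cat > w.py <<'E'
import sys,pickle
from workcell import get_obs,camera
from h import *
o=get_obs(); c=camera("wrist"); c["o"]=o
pickle.dump(c,open(sys.argv[1]+".pkl","wb")); cv2.imwrite(f"pics/{sys.argv[1]}.png",c["color"][...,::-1])
print(c["tool_from_camera"].round(3),c["fx"])
E
python3 go.py 500 -160 400 0; python3 w.py w1
```

```text
t1.60 pos [499.4  80.9 399.8] jaw 0.0 tilt 0.0009 -> d [-2.409e-01  4.000e-04 -2.000e-04] turn [-0.001 -0.     0.001] w 0.998 gf 0.0 F [ 0.1 -0.  -0.8] j [ 1.51 -0.24]
[[ 0.    -0.96  -0.28   0.071]
 [ 1.     0.001 -0.     0.   ]
 [ 0.    -0.28   0.96  -0.132]
 [ 0.     0.     0.     1.   ]] 276.21764947099626
```

View pics/w1.png

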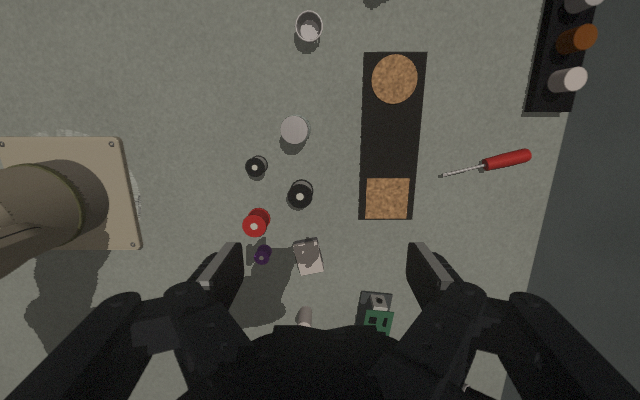

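The wrist view shows the dish (309,28), jar (294,130), spool (301,195), round pad (394,79), square pad (387,198), case (308,256), flux bottle (305,317) and holder (377,315). I'll move right for a second view, then measure both.

Call:
move_arm(
  plan=[
    {"delta_pos":[-0.24,0,0],"fingers":0},
    {"delta_pos":[-0.24,0,0],"fingers":0},
    {"delta_pos":[-0.24,0,0],"fingers":0},
    {"delta_pos":[-0.24,0,0],"fingers":0},
    {"delta_pos":[-0.24,0,0],"fingers":0},
    {"delta_pos":[-0.24,0,0],"fingers":0},
    {"delta_pos":[-0.24,0,0],"fingers":0},
  ],
)

```text
validation failed for argument at $.pl...
```

```bash
python3 w.py w2 >/dev/null; cat > meas.py <<'E'
import pickle,sys
from h import *
S=dict(dish=(472,287,28,23),jar=(448,129,60,26),spool=(453,9,44,23),case=(465,-128,26,45),flux=(456,-273,52,18))
for n in sys.argv[1:]:
    c=pickle.load(open(n+".pkl","rb")); o=c["o"];P=cloud(c,o)
    hsv=cv2.cvtColor(c["color"],cv2.COLOR_RGB2HSV); print(n,o["position"].round(4),"table",[np.nanmedian(P[a:a+40,b:b+60,2]).round(4) for a,b in((150,180),(20,200))])
    for k,(x,y,z,r) in S.items():
        g=plane(c,grid(),z/1e3,o).reshape(400,640,3)
        m=(np.hypot(g[...,0]-x/1e3,g[...,1]-y/1e3)<(r*1.5+8)/1e3)&(np.abs(P[...,2]-z/1e3)<.005)
        q=np.float32(g[m][:,:2]*1000)
        if len(q)>20:
            if k=="case": print(k,len(q),cv2.minAreaRect(q),np.median(P[m][:,2]))
            else: print(k,len(q),q.mean(0),cv2.minEnclosingCircle(q),np.median(P[m][:,2]))
    m=cv2.inRange(hsv,(5,90,60),(20,255,255))
    for ct in cv2.findContours(m,0,2)[0]:
        if cv2.contourArea(ct)>800:
            q=np.float32(plane(c,ct[:,0],.006,o)[:,:2]*1000); print("pad",cv2.minAreaRect(q),cv2.minEnclosingCircle(q))
    m=(np.hypot(P[...,0]-.609,P[...,1]+.266)<.07)&(P[...,2]>.006)&(P[...,2]<.07)
    if m.sum()>300:
        q=np.float32(P[m][:,:2]*1000); print("holder",cv2.minAreaRect(q))
        g=cv2.inRange(hsv,(50,60,30),(85,255,255))>0
        q=np.float32(P[m&g][:,:2]*1000); print("board",cv2.minAreaRect(q),np.median(P[m&g][:,2]))
E
python3 meas.py w1 w2
```

```text
w1 [0.4994 0.0809 0.3998] table [np.float64(0.0009), np.float64(0.0009)]
dish 233 [472.49307 295.10938] ((472.9788818359375, 291.9889221191406), 22.696683883666992) 0.028206246896208986
jar 619 [447.87454 130.46208] ((447.9636535644531, 130.48123168945312), 23.13737678527832) 0.06069110298129965
spool 466 [453.16293   11.417565] ((453.2144470214844, 11.343371391296387), 22.985397338867188) 0.044761267274554206
case 775 ((465.10845947265625, -126.5126953125), (51.088863372802734, 71.75634002685547), 12.498258590698242) 0.026602904054971344
flux 58 [ 457.58926 -263.372  ] ((456.69384765625, -266.8661193847656), 13.049463272094727) 0.05278080260974388
pad ((622.3809814453125, -4.892337799072266), (84.04188537597656, 82.96195983886719), 0.09698188304901123) ((622.48583984375, -4.89581298828125), 58.40760803222656)
pad ((621.5645751953125, 215.07533264160156), (81.28245544433594, 80.18851470947266), 0.08472299575805664) ((621.7738647460938, 214.90098571777344), 41.23374938964844)
holder ((609.4566040039062, -264.450927734375), (91.07898712158203, 69.9698257446289), 83.06827545166016)
boar
[... 645 characters left out ...]
4316) 0.026669110468382273
flux 60 [ 457.3942  -263.49576] ((455.8271484375, -267.7352294921875), 13.804272651672363) 0.052513351254365404
pad ((622.6375732421875, -4.337837219238281), (84.46012115478516, 82.96388244628906), 0.15597908198833466) ((621.9224853515625, -4.596052169799805), 57.85730743408203)
pad ((621.446533203125, 214.893310546875), (80.9371337890625, 81.08663177490234), 81.64252471923828) ((621.47412109375, 214.98129272460938), 41.16946792602539)
holder ((609.3009033203125, -263.63568115234375), (88.92142486572266, 69.6976089477539), 83.04830932617188)
board ((610.131103515625, -260.3807373046875), (59.8561897277832, 57.794071197509766), 82.79930877685547) 0.05259650301614377
```

View pics/w2.png

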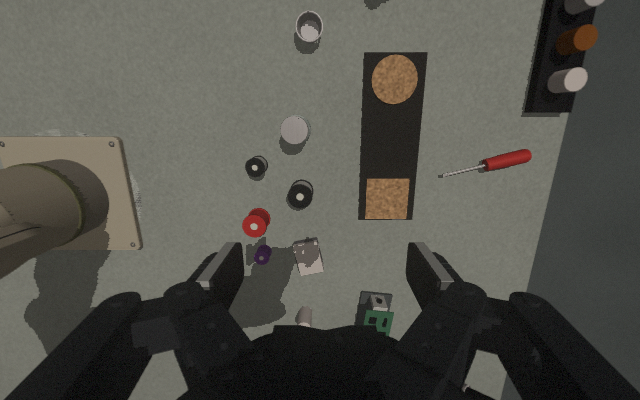

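```bash
python3 go.py 465.2 -126.5 100 12.3; python3 - <<'E'
import pickle
from h import *
c=pickle.load(open("w2.pkl","rb")); s=slopes(c,grid());d=c["range_z"].ravel()
P=np.c_[s*d[:,None],d,np.ones(len(d))]@c["tool_from_camera"].T
P=P[(d>.02)&(d<.25)]; f=P[(np.abs(P[:,1])<.06)&(np.abs(P[:,0])<.03)]
print(len(f),np.percentile(f[:,2],[50,95,99,100]),f[:,1].min(),f[:,1].max())
E
```

```text
t1.70 pos [499.3  81.4 399.9] jaw 0.1 tilt 0.0008 -> d [-0.2079 -0.0343  0.2999] turn [-0.001 -0.    -0.213] w 0.998 gf 0.0 F [-0.3  0.9 -0.6] j [ 1.51 -0.24]
35780 [-0.07369482 -0.02250785 -0.00913159 -0.00218941] -0.05999929375555323 0.0599997632137174
```

To row units: -0.213 rad is -0.0678.

Call:
move_arm(
  plan=[
    {"delta_pos":[-0.06,-0.01,0.04],"turn":[0,0,-0.0318],"fingers":0},
    {"delta_pos":[-0.12,-0.02,0.1],"turn":[0,0,-0.0678],"fingers":0},
    {"delta_pos":[-0.17,-0.03,0.13],"turn":[0,0,-0.0678],"fingers":0},
    {"delta_pos":[-0.2079,-0.0343,0.18],"turn":[0,0,-0.0678],"fingers":0},
    {"delta_pos":[-0.2079,-0.0343,0.24],"turn":[0,0,-0.0678],"fingers":0},
    {"delta_pos":[-0.2079,-0.0343,0.3],"turn":[0,0,-0.0678],"fingers":0},
    {"delta_pos":[-0.2079,-0.0343,0.3],"turn":[0,0,-0.0678],"fingers":0},
    {"delta_pos":[-0.2079,-0.0343,0.3],"turn":[0,0,-0.0678],"fingers":0},
    {"delta_pos":[-0.2079,-0.0343,0.3],"turn":[0,0,-0.0678],"fingers":0},
  ],
)

```text
clock: 2.82
position: [0.4663, -0.1272, 0.1013]
ee_rot: [0.628, 0.779, 0.001, 0.0]
ft_force: [0.2, -0.1, 0.6]
grip_width: 0.996
grasp_force: 0.0
```

```bash
python3 go.py 465.2 -126.5 10 12.3; python3 w.py w3 >/dev/null; python3 meas.py w3
```

```text
t2.83 pos [ 466.3 -127.2  101.3] jaw 12.3 tilt 0.0015 -> d [ 0.001  -0.001   0.0913] turn [ 0.001  0.    -0.001] w 0.996 gf 0.0 F [ 0.2 -0.1  0.6] j [2.02 0.51]
w3 [ 0.4663 -0.1272  0.1013] table [np.float64(0.0165), np.float64(0.0011)]
spool 2626 [455.14914    1.167862] ((453.7522888183594, 8.48493766784668), 22.64351463317871) 0.04472286821811365
case 5269 ((464.9172058105469, -127.40380859375), (50.94081115722656, 69.44998931884766), 12.279054641723633) 0.026661196939765375
pad ((622.4828491210938, -5.0774078369140625), (84.89058685302734, 84.11601257324219), 0.21154509484767914) ((622.7711181640625, -4.961203098297119), 58.882694244384766)
holder ((612.0238647460938, -234.1449737548828), (30.656566619873047, 70.4118423461914), 61.21041488647461)
board ((626.46142578125, -246.51443481445312), (27.07858657836914, 29.093950271606445), 82.4702377319336) 0.05265717115231003
```

View pics/w3.png

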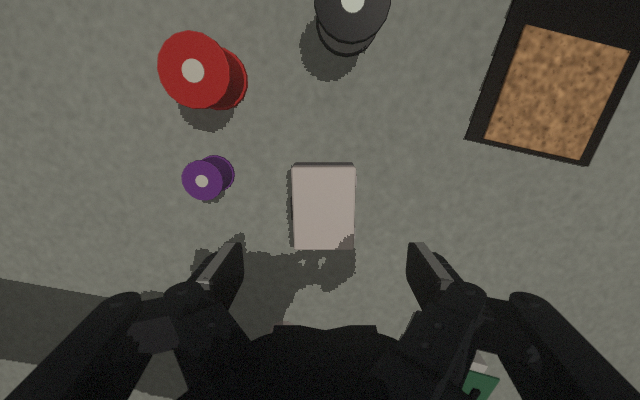

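The case is centred between the jaws at (323,207) and lines up with them, so I'll grasp it.

Call:
move_arm(
  plan=[
    {"delta_pos":[0,-0.001,0.05],"turn":[0,0,0],"fingers":0},
    {"delta_pos":[0,-0.001,0.08],"turn":[0,0,0],"fingers":0},
    {"delta_pos":[0,-0.001,0.091],"turn":[0,0,0],"fingers":0},
    {"delta_pos":[0,-0.001,0.091],"turn":[0,0,0],"fingers":0},
    {"delta_pos":[0,-0.001,0.091],"turn":[0,0,0],"fingers":1},
    {"delta_pos":[0,-0.001,0.091],"turn":[0,0,0],"fingers":1},
    {"delta_pos":[0,-0.001,0.091],"turn":[0,0,0],"fingers":1},
    {"delta_pos":[0,-0.001,0.091],"turn":[0,0,0],"fingers":1},
    {"delta_pos":[0,-0.001,0.091],"turn":[0,0,0],"fingers":1},
    {"delta_pos":[0,-0.001,0.091],"turn":[0,0,0],"fingers":1},
  ],
  force=40,
)

```text
clock: 4.12
position: [0.4654, -0.128, 0.0104]
ee_rot: [0.628, 0.778, 0.001, 0.001]
ft_force: [-1.8, 1.0, 8.9]
grip_width: 0.578
grasp_force: 41.1
```

```bash
python3 go.py 622.4 -5 80 0
```

```text
t4.12 pos [ 465.4 -128.    10.4] jaw 12.2 tilt 0.0019 -> d [ 0.087   0.1796 -0.0692] turn [ 0.002 -0.     0.213] w 0.578 gf 41.1 F [-1.8  1.   8.9] j [2.08 0.64]
```

To row units: 0.213 rad is 0.0678.

Call:
move_arm(
  plan=[
    {"delta_pos":[0,0,-0.04],"turn":[0,0,0],"fingers":1},
    {"delta_pos":[0.005,0.005,-0.07],"turn":[0,0,0.0159],"fingers":1},
    {"delta_pos":[0.03,0.05,-0.07],"turn":[0,0,0.0678],"fingers":1},
    {"delta_pos":[0.05,0.1,-0.07],"turn":[0,0,0.0678],"fingers":1},
    {"delta_pos":[0.07,0.14,-0.07],"turn":[0,0,0.0678],"fingers":1},
    {"delta_pos":[0.087,0.1796,-0.07],"turn":[0,0,0.0678],"fingers":1},
    {"delta_pos":[0.087,0.1796,-0.07],"turn":[0,0,0.0678],"fingers":1},
    {"delta_pos":[0.087,0.1796,-0.07],"turn":[0,0,0.0678],"fingers":1},
    {"delta_pos":[0.087,0.1796,-0.07],"turn":[0,0,0.0678],"fingers":1},
  ],
)

```text
clock: 5.25
position: [0.621, -0.006, 0.0795]
ee_rot: [0.708, 0.707, -0.0, -0.0]
ft_force: [-0.0, 0.4, -1.2]
grip_width: 0.576
grasp_force: 42.9
```

```bash
python3 go.py 622.4 -5 16.5 0
```

```text
t5.25 pos [621.   -6.   79.5] jaw -0.1 tilt 0.0001 -> d [0.001  0.0014 0.063 ] turn [-0.    -0.    -0.002] w 0.576 gf 42.9 F [-0.   0.4 -1.2] j [1.68 0.19]
```

Call:
move_arm(
  plan=[
    {"delta_pos":[0.001,0.001,0.04],"turn":[0,0,0],"fingers":1},
    {"delta_pos":[0.001,0.001,0.057],"turn":[0,0,0],"fingers":1},
    {"delta_pos":[0.001,0.001,0.063],"turn":[0,0,0],"fingers":1},
    {"delta_pos":[0.001,0.001,0.063],"turn":[0,0,0],"fingers":1},
    {"delta_pos":[0.001,0.001,0.063],"turn":[0,0,0],"fingers":0.3},
    {"delta_pos":[0.001,0.001,0.063],"turn":[0,0,0],"fingers":0.2},
    {"delta_pos":[0.001,0.001,0.063],"turn":[0,0,0],"fingers":0.1},
    {"delta_pos":[0.001,0.001,0.04],"turn":[0,0,0],"fingers":0},
    {"delta_pos":[0.001,0.001,-0.02],"turn":[0,0,0],"fingers":0},
    {"delta_pos":[0.001,0.001,-0.04],"turn":[0,0,0],"fingers":0},
  ],
)

```text
clock: 6.5
position: [0.6243, -0.0044, 0.1229]
ee_rot: [0.707, 0.707, 0.002, 0.001]
ft_force: [0.4, 0.2, 0.4]
grip_width: 1.002
grasp_force: 0.0
```

```bash
python3 go.py 453 11.2 120 0
```

```text
t6.50 pos [624.3  -4.4 122.9] jaw -0.0 tilt 0.0048 -> d [ 0.0155 -0.1713  0.0021] turn [ 0.005 -0.001 -0.   ] w 1.002 gf 0.0 F [0.4 0.2 0.4] j [1.64 0.17]
```

To row units: 0.005 rad is 0.0016.

Call:
move_arm(
  plan=[
    {"delta_pos":[0.005,-0.05,0],"turn":[0,0,0],"fingers":0},
    {"delta_pos":[0.0155,-0.1,0],"turn":[0,0,0],"fingers":0},
    {"delta_pos":[0.0155,-0.15,0.002],"turn":[0,0,0],"fingers":0},
    {"delta_pos":[0.0155,-0.1713,0.002],"turn":[0.0016,0,0],"fingers":0},
    {"delta_pos":[0.0155,-0.1713,0.002],"turn":[0.0016,0,0],"fingers":0},
    {"delta_pos":[0.0155,-0.1713,0.002],"turn":[0.0016,0,0],"fingers":0},
    {"delta_pos":[0.0155,-0.1713,0.002],"turn":[0.0016,0,0],"fingers":0},
  ],
)

```text
clock: 7.38
position: [0.4522, 0.0113, 0.1173]
ee_rot: [0.707, 0.707, -0.002, -0.001]
ft_force: [1.3, 0.2, -0.5]
grip_width: 1.001
grasp_force: 0.0
```

```bash
python3 w.py w4 >/dev/null; sed -i 's/case=(465,-128,26,45)/case=(622,-5,32,45)/' meas.py; python3 meas.py w4 | grep -v -e holder -e board; python3 go.py 453 11.2 14 0
```

```text
w4 [0.4522 0.0113 0.1173] table [np.float64(0.001), np.float64(0.0008)]
jar 4774 [447.77277 129.47783] ((447.66082763671875, 129.67115783691406), 23.32989501953125) 0.06071139717869738
spool 2514 [453.31488   11.559298] ((453.3211975097656, 11.08227252960205), 23.140804290771484) 0.044756698287787
case 4965 ((620.57666015625, -3.5678443908691406), (54.56268310546875, 70.24760437011719), 0.0817849189043045) 0.03255296949381034
pad ((622.3103637695312, -4.725421905517578), (84.83566284179688, 83.84339141845703), 0.27515754103660583) ((622.5875244140625, -4.9751129150390625), 58.81916427612305)
t7.42 pos [452.1  11.3 117.3] jaw -0.0 tilt 0.0049 -> d [0.     0.0014 0.1032] turn [-0.005  0.001 -0.   ] w 1.0 gf 0.0 F [ 0.5 -0.8 -0. ] j [ 2.08 -0.07]
```

View pics/w4.png

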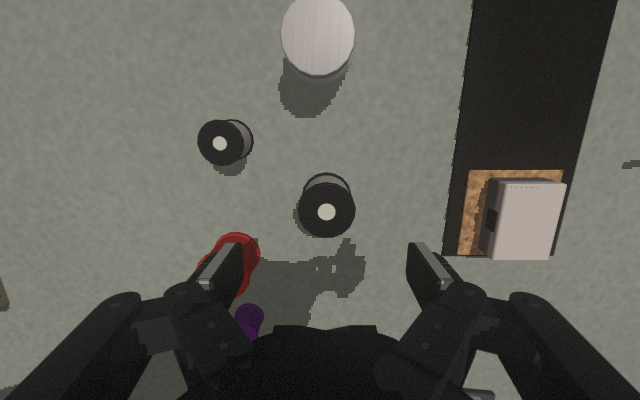

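The case sits squared on the cork pad at (525,220). The spool at (326,210) is centred between the jaws.

To row units: -0.005 rad is -0.0016.

Call:
move_arm(
  plan=[
    {"delta_pos":[0,0.001,0.05],"turn":[-0.0016,0,0],"fingers":0},
    {"delta_pos":[0,0.001,0.09],"turn":[-0.0016,0,0],"fingers":0},
    {"delta_pos":[0,0.001,0.103],"turn":[-0.0016,0,0],"fingers":0},
    {"delta_pos":[0,0.001,0.103],"turn":[-0.0016,0,0],"fingers":0},
    {"delta_pos":[0,0.001,0.103],"turn":[-0.0016,0,0],"fingers":1},
    {"delta_pos":[0,0.001,0.103],"turn":[-0.0016,0,0],"fingers":1},
    {"delta_pos":[0,0.001,0.103],"turn":[-0.0016,0,0],"fingers":1},
    {"delta_pos":[0,0.001,0.103],"turn":[-0.0016,0,0],"fingers":1},
    {"delta_pos":[0,0.001,0.103],"turn":[-0.0016,0,0],"fingers":1},
    {"delta_pos":[0,0.001,0.103],"turn":[-0.0016,0,0],"fingers":1},
  ],
)

```text
clock: 8.68
position: [0.4527, 0.0118, 0.0155]
ee_rot: [0.707, 0.707, 0.001, 0.0]
ft_force: [-2.2, 0.2, 10.9]
grip_width: 0.519
grasp_force: 39.1
```

```bash
python3 go.py 622.5 -4 100 0
```

```text
t8.68 pos [452.7  11.8  15.5] jaw 0.0 tilt 0.0021 -> d [-0.0158  0.1699 -0.0843] turn [ 0.002 -0.001  0.   ] w 0.519 gf 39.1 F [-2.2  0.2 10.9] j [2.15 0.09]
```

Call:
move_arm(
  plan=[
    {"delta_pos":[0,0,-0.05],"turn":[0,0,0],"fingers":1},
    {"delta_pos":[0,0.01,-0.084],"turn":[0,0,0],"fingers":1},
    {"delta_pos":[-0.006,0.06,-0.084],"turn":[0,0,0],"fingers":1},
    {"delta_pos":[-0.01,0.11,-0.084],"turn":[0,0,0],"fingers":1},
    {"delta_pos":[-0.0158,0.15,-0.084],"turn":[0,0,0],"fingers":1},
    {"delta_pos":[-0.0158,0.17,-0.084],"turn":[0,0,0],"fingers":1},
    {"delta_pos":[-0.0158,0.17,-0.084],"turn":[0,0,0],"fingers":1},
    {"delta_pos":[-0.0158,0.17,-0.084],"turn":[0,0,0],"fingers":1},
    {"delta_pos":[-0.0158,0.17,-0.084],"turn":[0,0,0],"fingers":1},
  ],
)

```text
clock: 9.8
position: [0.6211, -0.0041, 0.0986]
ee_rot: [0.707, 0.707, 0.0, -0.0]
ft_force: [0.5, 0.4, -1.7]
grip_width: 0.519
grasp_force: 41.5
```

```bash
python3 go.py 622.5 -4 48 0
```

```text
t9.80 pos [621.1  -4.1  98.6] jaw 0.0 tilt 0.0008 -> d [0.     0.0014 0.0506] turn [-0.    -0.001  0.   ] w 0.519 gf 41.5 F [ 0.5  0.4 -1.7] j [1.66 0.21]
```

Call:
move_arm(
  plan=[
    {"delta_pos":[0,0.001,0.03],"turn":[0,0,0],"fingers":1},
    {"delta_pos":[0,0.001,0.043],"turn":[0,0,0],"fingers":1},
    {"delta_pos":[0,0.001,0.05],"turn":[0,0,0],"fingers":1},
    {"delta_pos":[0,0.001,0.05],"turn":[0,0,0],"fingers":1},
    {"delta_pos":[0,0.001,0.05],"turn":[0,0,0],"fingers":1},
  ],
)

```text
clock: 10.42
position: [0.6232, -0.0043, 0.0489]
ee_rot: [0.707, 0.707, 0.0, 0.0]
ft_force: [0.6, 0.1, -1.5]
grip_width: 0.518
grasp_force: 41.6
```

```bash
python3 go.py 622.5 -4 48 0
```

```text
t10.43 pos [623.2  -4.3  48.9] jaw -0.0 tilt 0.0009 -> d [ 0.0003 -0.0007  0.0009] turn [ 0.001 -0.    -0.   ] w 0.518 gf 41.6 F [ 0.6  0.1 -1.5] j [1.69 0.24]
```

Call:
move_arm(
  plan=[
    {"delta_pos":[0,-0.0005,0.002],"turn":[0,0,0],"fingers":1},
    {"delta_pos":[0,-0.0005,0.002],"turn":[0,0,0],"fingers":1},
    {"delta_pos":[0,-0.0005,0.002],"turn":[0,0,0],"fingers":0.35},
    {"delta_pos":[0,-0.0005,0.002],"turn":[0,0,0],"fingers":0.2},
    {"delta_pos":[0,-0.0005,0.002],"turn":[0,0,0],"fingers":0.1},
    {"delta_pos":[0,-0.0005,0.002],"turn":[0,0,0],"fingers":0},
    {"delta_pos":[0,0,-0.03],"turn":[0,0,0],"fingers":0},
    {"delta_pos":[0,0,-0.08],"turn":[0,0,0],"fingers":0},
  ],
)

```text
clock: 11.42
position: [0.6218, -0.0042, 0.1279]
ee_rot: [0.707, 0.707, -0.001, -0.001]
ft_force: [0.9, -0.1, 0.2]
grip_width: 1.003
grasp_force: 0.0
```

```bash
python3 go.py 447.8 130 130 0
```

```text
t11.43 pos [621.8  -4.2 127.9] jaw 0.0 tilt 0.0032 -> d [ 0.1342 -0.174  -0.0017] turn [-0.003  0.001  0.   ] w 1.003 gf 0.0 F [ 0.9 -0.1  0.2] j [1.64 0.19]
```

Call:
move_arm(
  plan=[
    {"delta_pos":[0.04,-0.05,0],"turn":[0,0,0],"fingers":0},
    {"delta_pos":[0.08,-0.1,0],"turn":[0,0,0],"fingers":0},
    {"delta_pos":[0.12,-0.15,0],"turn":[0,0,0],"fingers":0},
    {"delta_pos":[0.1342,-0.174,0],"turn":[0,0,0],"fingers":0},
    {"delta_pos":[0.1342,-0.174,0],"turn":[0,0,0],"fingers":0},
    {"delta_pos":[0.1342,-0.174,0],"turn":[0,0,0],"fingers":0},
    {"delta_pos":[0.1342,-0.174,0],"turn":[0,0,0],"fingers":0},
  ],
)

```text
clock: 12.3
position: [0.4497, 0.129, 0.1284]
ee_rot: [0.708, 0.706, -0.0, 0.0]
ft_force: [-0.4, -0.3, 0.1]
grip_width: 1.0
grasp_force: 0.0
```

```bash
python3 w.py w5 >/dev/null; sed -i 's/spool=(453,9,44,23)/spool=(622,-5,76,23)/' meas.py; python3 meas.py w5 | grep -v -e holder -e board; python3 go.py 447.8 130 24 0
```

```text
w5 [0.4497 0.129  0.1284] table [np.float64(0.0008), np.float64(0.0008)]
dish 324 [472.84506 274.11127] ((473.0391845703125, 280.9258728027344), 19.6547794342041) 0.02844250758927834
jar 2714 [447.75787 131.27443] ((447.9150085449219, 130.8851776123047), 23.67946434020996) 0.060669983017992035
spool 142 [604.8261   -13.602801] ((606.5111083984375, -12.334648132324219), 16.253671646118164) 0.07642658174426435
case 134 ((616.804443359375, -1.7869873046875), (72.6099624633789, 21.261159896850586), 89.4053955078125) 0.03168416140695149
pad ((621.7103881835938, 214.86236572265625), (81.20103454589844, 82.09432983398438), 53.2037467956543) ((621.7092895507812, 214.71197509765625), 41.37342834472656)
t12.35 pos [449.6 129.  128.3] jaw -0.1 tilt 0.0007 -> d [ 0.001  -0.0018  0.1043] turn [ 0.     0.001 -0.002] w 1.001 gf 0.0 F [-1.4 -0.4 -0.2] j [ 2.03 -0.31]
```

Call:
move_arm(
  plan=[
    {"delta_pos":[0.0015,-0.0015,0.05],"turn":[0,0,0],"fingers":0},
    {"delta_pos":[0.0015,-0.0015,0.09],"turn":[0,0,0],"fingers":0},
    {"delta_pos":[0.0015,-0.0015,0.104],"turn":[0,0,0],"fingers":0},
    {"delta_pos":[0.0015,-0.0015,0.104],"turn":[0,0,0],"fingers":0},
    {"delta_pos":[0.0015,-0.0015,0.104],"turn":[0,0,0],"fingers":1},
    {"delta_pos":[0.0015,-0.0015,0.104],"turn":[0,0,0],"fingers":1},
    {"delta_pos":[0.0015,-0.0015,0.104],"turn":[0,0,0],"fingers":1},
    {"delta_pos":[0.0015,-0.0015,0.104],"turn":[0,0,0],"fingers":1},
    {"delta_pos":[0.0015,-0.0015,0.104],"turn":[0,0,0],"fingers":1},
    {"delta_pos":[0.0015,-0.0015,0.104],"turn":[0,0,0],"fingers":1},
  ],
)

```text
clock: 13.6
position: [0.4481, 0.1319, 0.0258]
ee_rot: [0.707, 0.707, 0.001, -0.0]
ft_force: [-4.2, -1.1, 12.7]
grip_width: 0.582
grasp_force: 39.4
```

```bash
python3 go.py 621.7 215 70 0
```

```text
t13.60 pos [448.1 131.9  25.8] jaw 0.0 tilt 0.0022 -> d [ 0.0832  0.1736 -0.0439] turn [ 0.001 -0.002  0.   ] w 0.582 gf 39.4 F [-4.2 -1.1 12.7] j [ 2.11 -0.16]
```

Call:
move_arm(
  plan=[
    {"delta_pos":[0,0,-0.044],"turn":[0,0,0],"fingers":1},
    {"delta_pos":[0.02,0.04,-0.044],"turn":[0,0,0],"fingers":1},
    {"delta_pos":[0.045,0.09,-0.044],"turn":[0,0,0],"fingers":1},
    {"delta_pos":[0.07,0.14,-0.044],"turn":[0,0,0],"fingers":1},
    {"delta_pos":[0.084,0.1745,-0.044],"turn":[0,0,0],"fingers":1},
    {"delta_pos":[0.084,0.1745,-0.044],"turn":[0,0,0],"fingers":1},
    {"delta_pos":[0.084,0.1745,-0.044],"turn":[0,0,0],"fingers":1},
    {"delta_pos":[0.084,0.1745,-0.044],"turn":[0,0,0],"fingers":1},
    {"delta_pos":[0.084,0.1745,-0.015],"turn":[0,0,0],"fingers":1},
    {"delta_pos":[0.084,0.1745,-0.007],"turn":[0,0,0],"fingers":1},
    {"delta_pos":[0.084,0.1745,-0.006],"turn":[0,0,0],"fingers":1},
    {"delta_pos":[0.084,0.1745,-0.006],"turn":[0,0,0],"fingers":1},
  ],
)

```text
clock: 15.1
position: [0.6212, 0.2154, 0.032]
ee_rot: [0.707, 0.707, -0.0, -0.001]
ft_force: [-7.8, -1.0, 9.8]
grip_width: 0.59
grasp_force: 44.7
```

```bash
python3 go.py 621.7 216 31.5 0
```

```text
t15.10 pos [621.2 215.4  32. ] jaw -0.0 tilt 0.0014 -> d [0.0006 0.0005 0.0005] turn [-0.001 -0.001 -0.   ] w 0.59 gf 44.7 F [-7.8 -1.   9.8] j [ 1.6 -0.1]
```

Contact made (about 10 N). I'll release and head for the dish.

Call:
move_arm(
  plan=[
    {"delta_pos":[0,0,0],"turn":[0,0,0],"fingers":0.35},
    {"delta_pos":[0,0,0],"turn":[0,0,0],"fingers":0.2},
    {"delta_pos":[0,0,0],"turn":[0,0,0],"fingers":0.1},
    {"delta_pos":[0,0,0],"turn":[0,0,0],"fingers":0},
    {"delta_pos":[0,0,-0.04],"turn":[0,0,0],"fingers":0},
    {"delta_pos":[0,0,-0.1],"turn":[0,0,0],"fingers":0},
    {"delta_pos":[0,0,-0.1],"turn":[0,0,0],"fingers":0},
  ],
)

```text
clock: 15.98
position: [0.6246, 0.2157, 0.1354]
ee_rot: [0.707, 0.707, 0.004, 0.001]
ft_force: [-0.7, 0.2, 0.0]
grip_width: 0.999
grasp_force: 0.0
```

```bash
python3 go.py 472.5 291.5 110 0
```

```text
t15.97 pos [624.6 215.7 135.4] jaw -0.0 tilt 0.0081 -> d [ 0.0756 -0.1523  0.0245] turn [ 0.007 -0.003 -0.   ] w 0.999 gf 0.0 F [-0.7  0.2  0. ] j [ 1.52 -0.14]
```

To row units: 0.004 rad is 0.0013.

Call:
move_arm(
  plan=[
    {"delta_pos":[0.02,-0.05,0],"turn":[0,0,0],"fingers":0},
    {"delta_pos":[0.045,-0.1,0.01],"turn":[0,0,0],"fingers":0},
    {"delta_pos":[0.07,-0.14,0.02],"turn":[0.0013,0,0],"fingers":0},
    {"delta_pos":[0.076,-0.152,0.0245],"turn":[0.0013,0,0],"fingers":0},
    {"delta_pos":[0.076,-0.152,0.0245],"turn":[0.0013,0,0],"fingers":0},
    {"delta_pos":[0.076,-0.152,0.0245],"turn":[0.0013,0,0],"fingers":0},
    {"delta_pos":[0.076,-0.152,0.0245],"turn":[0.0013,0,0],"fingers":0},
  ],
)

```text
clock: 16.85
position: [0.4712, 0.2903, 0.1061]
ee_rot: [0.708, 0.706, -0.001, -0.001]
ft_force: [0.7, 0.3, 0.6]
grip_width: 0.996
grasp_force: 0.0
```

```bash
python3 w.py w6 >/dev/null; sed -i 's/jar=(448,129,60,26)/jar=(622,215,66,26)/' meas.py; python3 meas.py w6 | grep -v -e holder -e board; python3 go.py 472.5 291.5 13 0
```

```text
w6 [0.4712 0.2903 0.1061] table [np.float64(0.0008), np.float64(0.0008)]
dish 794 [473.21674 289.5461 ] ((473.16864013671875, 291.7071838378906), 22.85385513305664) 0.028301421432921012
jar 88 [623.491   235.28998] ((621.2386474609375, 229.69189453125), 19.825178146362305) 0.06332624129831922
pad ((624.0020141601562, 236.02847290039062), (40.174652099609375, 78.17771911621094), 88.02542114257812) ((623.5772705078125, 223.70712280273438), 39.8452033996582)
t16.90 pos [470.9 290.5 106. ] jaw -0.1 tilt 0.0033 -> d [0.001  0.0019 0.093 ] turn [-0.003  0.    -0.002] w 1.001 gf 0.0 F [-1.   0.2 -0.6] j [ 1.84 -0.42]
```

View pics/w6.png

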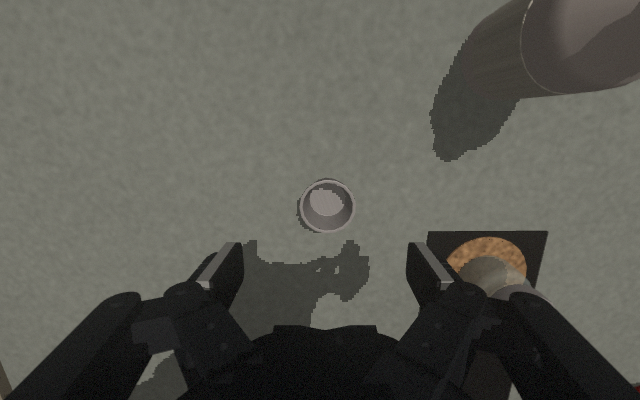

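The dish at (327,206) is upright and centred. The jar's pad at (487,262) is behind the finger.

To row units: -0.003 rad is -0.001.

Call:
move_arm(
  plan=[
    {"delta_pos":[0.001,0.002,0.05],"turn":[-0.001,0,0],"fingers":0},
    {"delta_pos":[0.001,0.002,0.08],"turn":[-0.001,0,0],"fingers":0},
    {"delta_pos":[0.001,0.002,0.094],"turn":[-0.001,0,0],"fingers":0},
    {"delta_pos":[0.001,0.002,0.094],"turn":[-0.001,0,0],"fingers":0},
    {"delta_pos":[0.001,0.002,0.094],"turn":[-0.001,0,0],"fingers":1},
    {"delta_pos":[0.001,0.002,0.094],"turn":[-0.001,0,0],"fingers":1},
    {"delta_pos":[0.001,0.002,0.094],"turn":[-0.001,0,0],"fingers":1},
    {"delta_pos":[0.001,0.002,0.094],"turn":[-0.001,0,0],"fingers":1},
    {"delta_pos":[0.001,0.002,0.094],"turn":[-0.001,0,0],"fingers":1},
    {"delta_pos":[0.001,0.002,0.094],"turn":[-0.001,0,0],"fingers":1},
  ],
  force=30,
)

```text
clock: 18.15
position: [0.472, 0.2929, 0.0132]
ee_rot: [0.707, 0.707, 0.001, -0.001]
ft_force: [-2.0, -2.0, 8.1]
grip_width: 0.515
grasp_force: 29.1
```

```bash
python3 go.py 472.5 291.5 150 0; python3 go.py 545 -100 150 0
```

```text
t18.15 pos [472.  292.9  13.2] jaw -0.0 tilt 0.0017 -> d [-0.0012  0.0005 -0.1368] turn [-0.    -0.002 -0.   ] w 0.515 gf 29.1 F [-2.  -2.   8.1] j [ 1.89 -0.34]
t18.15 pos [472.  292.9  13.2] jaw -0.0 tilt 0.0017 -> d [-0.3927  0.073  -0.1375] turn [-0.    -0.002 -0.   ] w 0.515 gf 29.1 F [-2.  -2.   8.1] j [ 1.89 -0.34]
```

Call:
move_arm(
  plan=[
    {"delta_pos":[0,0,-0.05],"turn":[0,0,0],"fingers":1},
    {"delta_pos":[0,0.01,-0.11],"turn":[0,0,0],"fingers":1},
    {"delta_pos":[-0.04,0.02,-0.1375],"turn":[0,0,0],"fingers":1},
    {"delta_pos":[-0.09,0.03,-0.1375],"turn":[0,0,0],"fingers":1},
    {"delta_pos":[-0.14,0.04,-0.1375],"turn":[0,0,0],"fingers":1},
    {"delta_pos":[-0.19,0.05,-0.1375],"turn":[0,0,0],"fingers":1},
    {"delta_pos":[-0.24,0.06,-0.1375],"turn":[0,0,0],"fingers":1},
    {"delta_pos":[-0.29,0.07,-0.1375],"turn":[0,0,0],"fingers":1},
    {"delta_pos":[-0.34,0.073,-0.1375],"turn":[0,0,0],"fingers":1},
    {"delta_pos":[-0.375,0.073,-0.1375],"turn":[0,0,0],"fingers":1},
    {"delta_pos":[-0.393,0.073,-0.1375],"turn":[0,0,0],"fingers":1},
    {"delta_pos":[-0.393,0.073,-0.1375],"turn":[0,0,0],"fingers":1},
  ],
)

```text
clock: 19.65
position: [0.5443, -0.1021, 0.1496]
ee_rot: [0.708, 0.706, -0.0, -0.0]
ft_force: [0.6, 0.4, -0.3]
grip_width: 0.508
grasp_force: 30.8
```

```bash
python3 w.py w7 >/dev/null;  python3 meas.py w7;python3 go.py 621 -166.5 80 0
```

```text
w7 [ 0.5443 -0.1021  0.1496] table [np.float64(0.0007), np.float64(0.0008)]
spool 3752 [622.69543   -4.925606] ((622.60595703125, -5.443095684051514), 23.239437103271484) 0.07673188926184048
case 2210 ((621.4277954101562, -4.6140289306640625), (51.951297760009766, 69.76074981689453), 0.2537263035774231) 0.03252241830169346
pad ((622.431396484375, -5.109119415283203), (83.52079772949219, 84.25370025634766), 89.88079071044922) ((622.0856323242188, -5.2931742668151855), 58.32569122314453)
holder ((605.23681640625, -252.73654174804688), (53.759849548339844, 60.071136474609375), 68.43138122558594)
board ((610.533447265625, -250.26776123046875), (34.769004821777344, 58.8570556640625), 79.85820007324219) 0.052215164817982954
t19.70 pos [ 544.5 -100.5  149.4] jaw -0.1 tilt 0.0009 -> d [-0.0659  0.0766  0.0693] turn [-0.001 -0.001 -0.001] w 0.516 gf 30.8 F [-0.1 -0.1 -1.2] j [1.81 0.34]
```

View pics/w7.png

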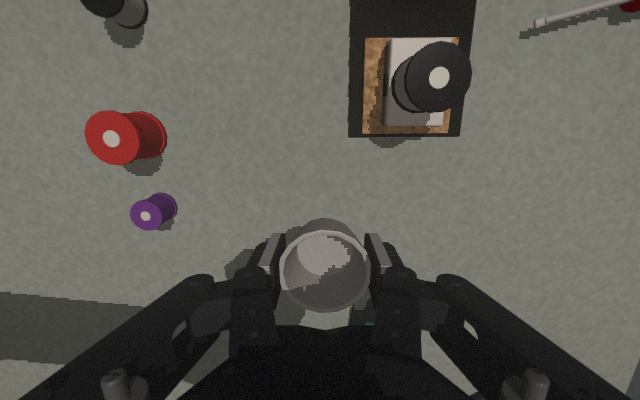

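The spool stands centred on the case at (435,78) and the dish is held level at (325,270). Now placing the dish.

Call:
move_arm(
  plan=[
    {"delta_pos":[-0.03,0.035,0],"turn":[0,0,0],"fingers":1},
    {"delta_pos":[-0.06,0.07,0.02],"turn":[0,0,0],"fingers":1},
    {"delta_pos":[-0.065,0.0766,0.06],"turn":[0,0,0],"fingers":1},
    {"delta_pos":[-0.065,0.0766,0.1],"turn":[0,0,0],"fingers":1},
    {"delta_pos":[-0.065,0.0766,0.125],"turn":[0,0,0],"fingers":1},
    {"delta_pos":[-0.065,0.0766,0.136],"turn":[0,0,0],"fingers":1},
    {"delta_pos":[-0.065,0.0766,0.136],"turn":[0,0,0],"fingers":1},
    {"delta_pos":[-0.065,0.0766,0.136],"turn":[0,0,0],"fingers":1},
  ],
)

```text
clock: 20.7
position: [0.6218, -0.1647, 0.0138]
ee_rot: [0.707, 0.707, 0.0, -0.0]
ft_force: [0.1, -0.6, -1.6]
grip_width: 0.513
grasp_force: 31.4
```

```bash
python3 go.py 621 -166.5 13 0
```

```text
t20.70 pos [ 621.8 -164.7   13.8] jaw 0.1 tilt 0.0003 -> d [-0.0018 -0.0008  0.0008] turn [ 0.    -0.     0.001] w 0.513 gf 31.4 F [ 0.1 -0.6 -1.6] j [1.65 0.57]
```

Call:
move_arm(
  plan=[
    {"delta_pos":[-0.002,0,0.0015],"turn":[0,0,0],"fingers":1},
    {"delta_pos":[-0.002,0,0.0015],"turn":[0,0,0],"fingers":1},
    {"delta_pos":[-0.002,0,0.0015],"turn":[0,0,0],"fingers":0.35},
    {"delta_pos":[-0.002,0,0.0015],"turn":[0,0,0],"fingers":0.2},
    {"delta_pos":[-0.002,0,0.0015],"turn":[0,0,0],"fingers":0.1},
    {"delta_pos":[-0.002,0,0],"turn":[0,0,0],"fingers":0},
    {"delta_pos":[-0.002,0,-0.05],"turn":[0,0,0],"fingers":0},
    {"delta_pos":[-0.002,0,-0.11],"turn":[0,0,0],"fingers":0},
    {"delta_pos":[-0.002,0,-0.12],"turn":[0,0,0],"fingers":0},
  ],
)

```text
clock: 21.82
position: [0.623, -0.1687, 0.1376]
ee_rot: [0.707, 0.707, 0.002, 0.002]
ft_force: [0.2, -0.2, -0.8]
grip_width: 0.999
grasp_force: 0.0
```

```bash
python3 go.py 456 -268 135 0
```

```text
t21.82 pos [ 623.  -168.7  137.6] jaw -0.0 tilt 0.0054 -> d [-0.0994 -0.167   0.0018] turn [ 0.005  0.001 -0.   ] w 0.999 gf 0.0 F [ 0.2 -0.2 -0.8] j [1.57 0.51]
```

To row units: 0.005 rad is 0.0016.

Call:
move_arm(
  plan=[
    {"delta_pos":[-0.03,-0.05,0],"turn":[0,0,0],"fingers":0},
    {"delta_pos":[-0.06,-0.1,0],"turn":[0,0,0],"fingers":0},
    {"delta_pos":[-0.09,-0.15,0],"turn":[0.0016,0,0],"fingers":0},
    {"delta_pos":[-0.099,-0.167,0],"turn":[0.0016,0,0],"fingers":0},
    {"delta_pos":[-0.099,-0.167,0],"turn":[0.0016,0,0],"fingers":0},
    {"delta_pos":[-0.099,-0.167,0],"turn":[0.0016,0,0],"fingers":0},
    {"delta_pos":[-0.099,-0.167,0],"turn":[0.0016,0,0],"fingers":0},
  ],
)

```text
clock: 22.7
position: [0.4553, -0.2657, 0.1331]
ee_rot: [0.706, 0.708, -0.002, -0.002]
ft_force: [0.0, 0.1, 0.6]
grip_width: 1.002
grasp_force: 0.0
```

```bash
python3 w.py w8 >/dev/null; sed -i 's/dish=(472,287,28,23)/dish=(621,-166,28,23)/' meas.py; python3 meas.py w8;python3 go.py 456 -268 32 0
python3 - <<'E'
import pickle
from h import *
c=pickle.load(open("w8.pkl","rb"));P=cloud(c,c["o"])
m=(np.hypot(P[...,0]-.456,P[...,1]+.270)<.03)&(P[...,2]>.01)
for a,b in((.01,.03),(.03,.049),(.049,.055),(.055,.07),(.07,.09)):
    k=m&(P[...,2]>a)&(P[...,2]<b); print(a,k.sum(),P[k].min(0).round(4) if k.any() else'',P[k].max(0).round(4) if k.any() else'')
E
```

```text
w8 [ 0.4553 -0.2657  0.1331] table [np.float64(0.0008), np.float64(0.0015)]
dish 1158 [ 623.25305 -166.96252] ((620.823486328125, -167.66036987304688), 24.24437713623047) 0.027891095524331208
flux 458 [ 455.47412 -269.48218] ((455.4725036621094, -273.6798095703125), 15.496170043945312) 0.05428441858918727
holder ((608.9396362304688, -265.83984375), (92.13383483886719, 70.43721008300781), 83.3173599243164)
board ((606.524658203125, -266.5078125), (70.19915771484375, 64.37963104248047), 83.03782653808594) 0.05265634078893383
t22.75 pos [ 455.1 -265.9  133.1] jaw 0.1 tilt 0.0064 -> d [-0.002   0.0015  0.1011] turn [-0.006  0.     0.002] w 0.998 gf 0.0 F [-0.3  0.6 -0.4] j [1.89 0.69]
0.01 162 [ 0.441  -0.2711  0.0101] [ 0.47   -0.2591  0.0299]
0.03 192 [ 0.4413 -0.2706  0.0301] [ 0.47   -0.2592  0.049 ]
0.049 278 [ 0.4414 -0.2881  0.049 ] [ 0.4694 -0.2592  0.055 ]
0.055 521 [ 0.4424 -0.2853  0.055 ] [ 0.4684 -0.2611  0.07  ]
0.07 184 [ 0.4502 -0.2762  0.0701] [ 0.4608 -0.2683  0.0859]
```

View pics/w8.png

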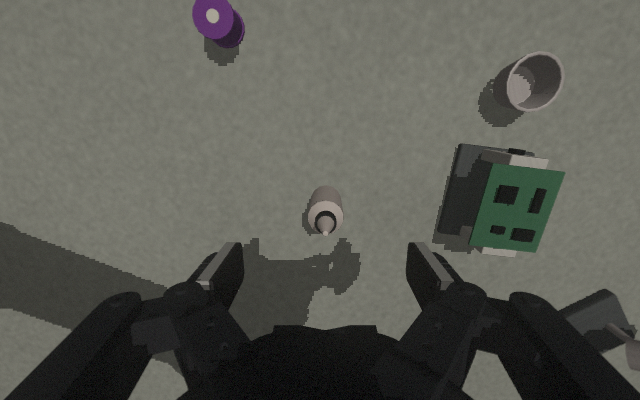

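The flux bottle is at (325,215), centre (455.5,−273.7). The dish at (530,85) is upright beside the holder at (510,200).

To row units: -0.006 rad is -0.0019.

Call:
move_arm(
  plan=[
    {"delta_pos":[-0.008,0.001,0.02],"turn":[-0.0019,0,0],"fingers":0},
    {"delta_pos":[-0.008,0.001,0.06],"turn":[-0.0019,0,0],"fingers":0},
    {"delta_pos":[-0.008,0.001,0.1],"turn":[-0.0019,0,0],"fingers":0},
    {"delta_pos":[-0.008,0.001,0.1],"turn":[-0.0019,0,0],"fingers":0},
    {"delta_pos":[-0.008,0.001,0.1],"turn":[-0.0019,0,0],"fingers":1},
    {"delta_pos":[-0.008,0.001,0.1],"turn":[-0.0019,0,0],"fingers":1},
    {"delta_pos":[-0.008,0.001,0.1],"turn":[-0.0019,0,0],"fingers":1},
    {"delta_pos":[-0.008,0.001,0.1],"turn":[-0.0019,0,0],"fingers":1},
    {"delta_pos":[-0.008,0.001,0.1],"turn":[-0.0019,0,0],"fingers":1},
    {"delta_pos":[-0.008,0.001,0.1],"turn":[-0.0019,0,0],"fingers":1},
    {"delta_pos":[-0.008,0.001,0.1],"turn":[-0.0019,0,0],"fingers":1},
  ],
)

```text
clock: 24.12
position: [0.4553, -0.2748, 0.0343]
ee_rot: [0.707, 0.707, 0.001, 0.001]
ft_force: [-1.3, 1.7, 7.5]
grip_width: 0.341
grasp_force: 29.1
```

```bash
python3 go.py 500 105 145 0;python3 go.py 622 105 145 0
```

```text
t24.12 pos [ 455.3 -274.8   34.3] jaw 0.0 tilt 0.0017 -> d [ 0.3798  0.0449 -0.1106] turn [ 0.002 -0.     0.   ] w 0.341 gf 29.1 F [-1.3  1.7  7.5] j [1.95 0.83]
t24.12 pos [ 455.3 -274.8   34.3] jaw 0.0 tilt 0.0017 -> d [ 0.3797  0.1669 -0.1104] turn [ 0.002 -0.     0.   ] w 0.341 gf 29.1 F [-1.3  1.7  7.5] j [1.95 0.83]
```

Call:
move_arm(
  plan=[
    {"delta_pos":[0,0,-0.05],"turn":[0,0,0],"fingers":1},
    {"delta_pos":[0.01,0,-0.1],"turn":[0,0,0],"fingers":1},
    {"delta_pos":[0.05,0.01,-0.11],"turn":[0,0,0],"fingers":1},
    {"delta_pos":[0.1,0.03,-0.11],"turn":[0,0,0],"fingers":1},
    {"delta_pos":[0.15,0.05,-0.11],"turn":[0,0,0],"fingers":1},
    {"delta_pos":[0.2,0.075,-0.11],"turn":[0,0,0],"fingers":1},
    {"delta_pos":[0.25,0.1,-0.11],"turn":[0,0,0],"fingers":1},
    {"delta_pos":[0.3,0.125,-0.11],"turn":[0,0,0],"fingers":1},
    {"delta_pos":[0.35,0.15,-0.11],"turn":[0,0,0],"fingers":1},
    {"delta_pos":[0.38,0.167,-0.11],"turn":[0,0,0],"fingers":1},
    {"delta_pos":[0.38,0.167,-0.11],"turn":[0,0,0],"fingers":1},
    {"delta_pos":[0.38,0.167,-0.11],"turn":[0,0,0],"fingers":1},
  ],
)

```text
clock: 25.62
position: [0.6213, 0.1043, 0.1434]
ee_rot: [0.707, 0.707, -0.0, 0.0]
ft_force: [-1.0, -0.7, -0.9]
grip_width: 0.338
grasp_force: 30.2
```

```bash
python3 go.py 622 105 38 0
```

```text
t25.62 pos [621.3 104.3 143.4] jaw -0.1 tilt 0.0006 -> d [0.0007 0.0007 0.1054] turn [-0.     0.001 -0.001] w 0.338 gf 30.2 F [-1.  -0.7 -0.9] j [1.6  0.05]
```

Call:
move_arm(
  plan=[
    {"delta_pos":[0,0,0.05],"turn":[0,0,0],"fingers":1},
    {"delta_pos":[0,0,0.085],"turn":[0,0,0],"fingers":1},
    {"delta_pos":[0,0,0.1],"turn":[0,0,0],"fingers":1},
    {"delta_pos":[0,0,0.105],"turn":[0,0,0],"fingers":1},
    {"delta_pos":[0,0,0.105],"turn":[0,0,0],"fingers":1},
    {"delta_pos":[0,0,0.105],"turn":[0,0,0],"fingers":1},
  ],
)

```text
clock: 26.38
position: [0.6224, 0.1054, 0.0396]
ee_rot: [0.707, 0.707, 0.001, 0.0]
ft_force: [0.9, -0.1, -0.7]
grip_width: 0.341
grasp_force: 30.2
```

```bash
python3 go.py 622 105 37.5 0
```

```text
t26.38 pos [622.4 105.4  39.6] jaw -0.0 tilt 0.0020 -> d [-0.0004 -0.0004  0.0021] turn [ 0.002 -0.001 -0.   ] w 0.341 gf 30.2 F [ 0.9 -0.1 -0.7] j [1.68 0.11]
```

Call:
move_arm(
  plan=[
    {"delta_pos":[0,0,0.002],"turn":[0,0,0],"fingers":1},
    {"delta_pos":[0,0,0.003],"turn":[0,0,0],"fingers":1},
    {"delta_pos":[0,0,0.003],"turn":[0,0,0],"fingers":1},
    {"delta_pos":[0,0,0.003],"turn":[0,0,0],"fingers":1},
  ],
)

```text
clock: 26.88
position: [0.6223, 0.1056, 0.0373]
ee_rot: [0.707, 0.707, 0.001, 0.0]
ft_force: [-6.0, -0.9, 16.2]
grip_width: 0.341
grasp_force: 31.7
```

Call:
move_arm(
  plan=[
    {"delta_pos":[0,0,0],"turn":[0,0,0],"fingers":0.55},
    {"delta_pos":[0,0,0],"turn":[0,0,0],"fingers":0.4},
    {"delta_pos":[0,0,0],"turn":[0,0,0],"fingers":0.2},
    {"delta_pos":[0,0,0],"turn":[0,0,0],"fingers":0},
    {"delta_pos":[0,0,0],"turn":[0,0,0],"fingers":0},
    {"delta_pos":[0,0,-0.04],"turn":[0,0,0],"fingers":0},
    {"delta_pos":[0,0,-0.1],"turn":[0,0,0],"fingers":0},
    {"delta_pos":[0,0,-0.16],"turn":[0,0,0],"fingers":0},
    {"delta_pos":[-0.03,-0.05,-0.22],"turn":[0,0,0],"fingers":0},
    {"delta_pos":[-0.03,-0.1,-0.28],"turn":[0,0,0],"fingers":0},
    {"delta_pos":[-0.03,-0.12,-0.34],"turn":[0,0,0],"fingers":0},
    {"delta_pos":[-0.03,-0.12,-0.36],"turn":[0,0,0],"fingers":0},
  ],
)

```text
clock: 28.38
position: [0.5004, 0.0747, 0.3973]
ee_rot: [0.707, 0.707, 0.001, -0.001]
ft_force: [1.6, 1.7, -0.2]
grip_width: 1.001
grasp_force: 0.0
```

```bash
python3 w.py w9 >/dev/null; sed -i 's/flux=(456,-273,52,18)/flux=(622,105,55,18)/' meas.py; python3 meas.py w9
```

```text
w9 [0.5004 0.0747 0.3973] table [np.float64(0.0008), np.float64(0.0008)]
dish 140 [ 622.6872 -168.5986] ((622.1798095703125, -166.72381591796875), 23.77116584777832) 0.02766097879987628
jar 777 [620.62054 213.7845 ] ((620.4356079101562, 213.61683654785156), 23.4110107421875) 0.0666252750836972
spool 530 [622.6751    -4.543925] ((622.3724975585938, -4.900890827178955), 23.299894332885742) 0.07670869866848212
case 414 ((621.6212158203125, -2.643238067626953), (51.990447998046875, 68.66548156738281), 0.013667934574186802) 0.0325242457575729
flux 125 [619.99786 107.01474] ((622.0543823242188, 106.32333374023438), 15.269153594970703) 0.057421647628893235
holder ((609.168701171875, -264.6441650390625), (91.4197769165039, 69.27605438232422), 82.81011962890625)
board ((609.9672241210938, -261.5252685546875), (60.89017868041992, 58.94181823730469), 82.27880096435547) 0.05266808494928915
```

View pics/w9.png

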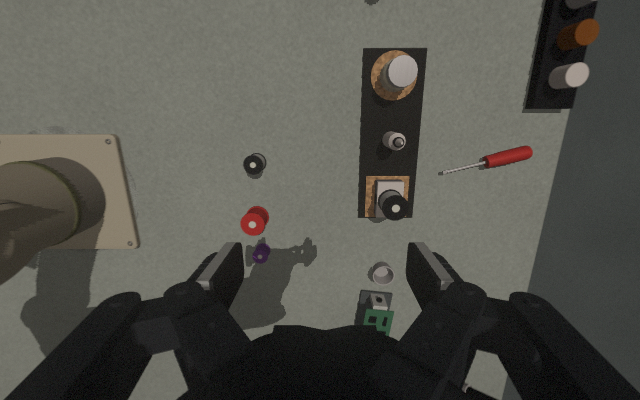

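Everything is in place and upright: jar on the round pad (400,70), bottle between the pads (394,141), spool on the case (392,205) and dish by the holder (381,273). The measured offsets are within 2 mm.

```bash
python3 -c "
import workcell;print(workcell.hand_in())"
```

```text
the job is handed in; nothing more can be done
None
```

The bench is laid out and handed in at about 28 s: every item was upright, let go and within about 2 mm of its target in the last wrist-camera check, and the wash bottle and screwdriver were left alone (no verdict came back).

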